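# Crack a stuck desiccator lid to the gap gauge and hold it

## Task

The lid of the small clear desiccator box is stuck to its gasket and has to be vented slowly. First stand the gap gauge upright on the bench with its flat face flush against the box's right-hand side (seen from the robot), at the front corner, and let go of it; then grip the black lid handle, pull the lid free of its sticky seal without letting it fly open, and keep holding it slightly open, its front lower edge level with the gauge's red band. Finish while still holding the lid there by its handle: do not put it down or let go, leave the gauge standing flush, and leave the well plate, tape roll and blue-capped pen where they are.

Things in the scene. Friction and masses are not known exactly. Their poses are not given: they have to be found in the camera images.
- desiccator: Clear plastic box with black gasket rim, fixed to the bench, slide box inside: 170 mm (x) by 200 mm (y), rim at 75 mm height, top of the white-framed 12 mm lid at 87 mm. Origin: centre of its underside, on the bench. x points from the front (robot side) to the hinged back, y to the left seen from the robot, z up. Right-hand side face: y = -100 mm; front face: x = -85 mm.
- lid (a joint): Lid angle, rad: 0 shut, grows as it opens, stop at 0.23. The seal holds it shut until the handle is pulled up with about 15 N, then its pull fades (half at 0.057 rad, nearly gone at 0.11 rad). It falls shut if let go. Wanted: 0.056 to 0.144 rad, middle 0.10, so that the front lower edge, 170 mm from the hinge, has risen by 9.5 to 24.5 mm.
- handle_bar (a point): Middle, on its axis, of the bar of the black arch handle on the lid: round, 12 mm in diameter, 90 mm long, parallel to the box's y axis, on two end posts; 30 mm above the lid's top with 24 mm free room under it. When shut it lies at box x = -50 mm, y = 0, z = 117 mm, 135 mm in front of the hinge.
- gauge: Loose gap gauge, about 0.35 kg: dark foot 70 (x) by 55 (y) by 12 mm; upright aluminium blade 32 mm wide (x), 10 thick (y), top at 150 mm; red band round it at 84.5 to 99.5 mm height. Origin: underside, below the blade's centre. z up. Flat reference face (foot and blade in one plane): y = +5 mm; the foot reaches to y = -50. Flush on the box's right side its axes are parallel to the box's.
- gauge_face (a point): Point on the gauge's flat reference face, 40 mm above its underside, midway across the blade; axes as the gauge's.
- well_plate: Clear six-well plate with pink wells, 85 x 127 x 20 mm, loose bystander. Origin: centre of its underside.
- tape_roll: Roll of tan tape lying flat, 103 x 101 x 25 mm, loose bystander. Origin: centre of its underside.
- pen_2: White marker pen with a blue cap, 17 x 135 x 16 mm, lying on the bench, loose bystander. Origin: centre of its underside.
- lid_edge (a point): Middle of the lid's front lower edge: 75 mm above the bench when shut, 92 mm at the middle of the gauge's red band. The hinge line runs along the box's y axis at box x = +85 mm, z = 75 mm.
Things that resemble listed ones, but are neither listed nor needed, are in the scene too. Leave any green look-alike of the gauge alone.

How it is judged (in metres and radians):
On the way, in this order (a step that is already met when the one before it is completed fails the run):
1. the gauge stands upright, flush against the box's right-hand side at the front corner, let go, the lid still shut (y of gauge_face in the frame of desiccator between -0.1035 and -0.097 m and x of gauge in the frame of desiccator between -0.095 and -0.035 m and angle between the x axis of gauge and the x axis of desiccator, either way round below 0.06 rad and angle between gauge's own z axis and vertical below 0.05 rad and height (world z) of gauge below 0.004 m and linear speed of gauge below 0.02 m/s and contact force between the fingers and gauge below 0.1 N and value of joint lid below 0.012 rad), for 0.2 s.
2. the lid is free of its seal and held by the handle with its front edge level with the red band, for one second (value of joint lid between 0.055 and 0.145 rad and velocity of joint lid between -0.05 and 0.05 rad/s and contact force between the fingers and desiccator above 2 N and distance between the grasp point and handle_bar below 0.035 m), for 1 s.
At the end, for the whole second after the job is handed in: Fingers still hold the handle (over 2 N), lid still, open 0.055 to 0.145 rad (front edge level with the red band); gauge untouched, upright within 0.05 rad, parallel to the box's right side within 0.06 rad and 3.5 mm, 35 to 95 mm before the box's centre (all of step 2 and y of gauge_face in the frame of desiccator between -0.1035 and -0.097 m and x of gauge in the frame of desiccator between -0.095 and -0.035 m and angle between the x axis of gauge and the x axis of desiccator, either way round below 0.06 rad and angle between gauge's own z axis and vertical below 0.05 rad and height (world z) of gauge below 0.004 m and linear speed of gauge below 0.02 m/s and contact force between each of the arm, the fingers and gauge below 0.1 N); the arm keeps its last pose, push and grip.
It fails at once if the lid flies open (more than 0.2 rad, 34 mm at the front edge) (value of joint lid above 0.2 rad).
It fails at once if the well plate, the tape roll or the pen is moved by more than 30 mm (distance of any of well_plate, tape_roll, pen_2 from where it was at the start of the episode above 0.03 m).
It also fails if it takes over 45 s, if anything falls off the work surface, if the arm or the gripper's body presses on something with over 40 N, if the wrist force passes 120 N, or if a joint passes its speed limit or range.

## Robot

A 6-joint arm with a two-finger parallel gripper is mounted at the origin on a cart in front of the work surface, level with it; the furniture and walls round the work are solid. World frame = base frame: x ahead of the robot, y to its left, z up, the work surface at z = 0. Lengths are in m, angles in degrees, forces in N, time in s.
With the tool pointing down it reaches from about 0.375 to 0.9 m from the base axis. Payload 3.1 kg.
Tool frame: the origin (TCP) lies at the very end of the fingers, on their centre line; the grasp point (between the pads) lies 19 mm behind it (bot.tcp_to_grasp is the distance from the TCP to the grasp point, in m); z points along the fingers, y is the direction in which the jaws open and shut (so a half turn about z gives the same grasp; the last joint's range is limited). The gripper opens to 87 mm and grips with 3 to 60 N. Pads are 19 mm wide; open, the fingers measure 117 mm over their backs; the gripper's body (75 mm by 190 mm) begins 51 mm behind the grasp point.
Start: joints at [53.256, 30.224, 82.088, -0, 67.689, -10.227], TCP at [0.279, 0.559, 0.223] pointing down, gripper open.
Joint ranges: [-176.69, 176.69], [-43.24, 126.21], [12.49, 139.97], [-82, 262], [0, 151.66], [-163.58, 163.58]. Speed limits (degrees/s): [159.86, 159.86, 180, 180, 180, 180].

## Interface

Orientations are given as a 3x3 rotation matrix whose columns are the frame's x, y, z axes.
In Python, from rig import telemetry, eyes, order, bot gives the robot as it stands. The module is installed in compiled form; this text tells all that it offers.
- The arm moves only by the tool servo_tool, never from a script. Its argument "targets" is a list of rows, each a list of 2 entries, a list of its own where there are three numbers: the shift along the tool's x, y, z in m, then the turn, a rotation vector about the tool's x, y, z in rad. In form: [[[tx, ty, tz], [wx, wy, wz]], ...]. A call has 1 to 12 rows; each row is the pose to reach, as a shift and turn from the pose commanded when the call began, along the tool's axes at that moment; what a row does not reach only later rows make up. A row lasts 1/8 s, in which the tool goes at most 62.5 mm and 10.7 degrees, less where a joint would pass 70% of its speed; a pose out of reach is approached as far as the arm can. A call with a gripper value outside its range is refused whole. "gripper" is the finger opening in m, from 0 to 0.087, set as the call begins (left out, the last holds). The fingers move at their own pace and stop on an object; the grip force is fixed at half the most. Time passes only in rows, so rows that repeat a pose let the fingers close. It gives the time, the measured TCP pose, the force and the opening at its end, in the units of the state.
- telemetry.read_state(): the state, without advancing time (a new reading comes with each control period).
- eyes.capture(name): name is "scene" or "top"; returns a dict with "pixels" (420x560x3 uint8, blue, green, red), "intrinsics" (3x3 intrinsics, pixels), "k1" (the pictures are not rectified: a ray, as slopes to the right and down, at radius r is drawn at 1 + k1 r^2 times it, then the intrinsics apply), "extrinsics" (4x4, takes a point from camera to world coordinates). Camera axes: x right, y down, z forward; pixel columns grow to the right and rows downward; lengths in m; the calibration is good to about 2 mm. A picture is of the moment at which its call begins. There is no depth.
- order.hand_in(): hands the job in, once; it reports no verdict.
The state is a dict: "time_s": time; "joint_positions": joint angles; "qvel": joint speeds; "tau": joint torques, N m; "position": TCP position; "tcp_rot": TCP orientation; "force": force on the tool from outside, world axes, zero at the start; "moment": the same for the moment, N m; "opening": opening from 0.0 (shut) to 1.0 (fully open).
Only numpy, scipy, OpenCV 4.12 (cv2) and the standard library are available. Lean on these libraries where they do the work, as an engineer would, in place of code of your own. Each camera call takes 0.05 s, during which the arm holds its last target. There are 200 camera calls.

## Working session

There is one attempt and no reset: what is moved stays moved. The work goes in short steps, Python scripts to look and compute and a tool call to move; the robot and the scene stay as the last step left them, time stands still between calls to the robot, and variables do not carry over. Pictures are saved under pics/ and viewed, about 8 in all and at most 12, crops included, and the job is handed in when it is done.

Besides the shell and the picture viewer there is one more tool, called after "Emit:" as a command line: name --argument value ..., lists and objects as JSON in quotes. servo_tool: Moves the arm, as the interface text tells. Its arguments: {"type":"object","properties":{"targets":{"type":"array","items":{"type":"array"}},"gripper":{"type":"number"}},"required":["targets"]}

```bash
mkdir -p pics
python3 - <<'E'
from rig import telemetry, eyes, bot
import cv2,numpy as np
print(telemetry.read_state()); print(bot.tcp_to_grasp)
for n in ("scene","top"):
    c=eyes.capture(n); cv2.imwrite(f"pics/{n}0.png",c["pixels"]); print(n,c["intrinsics"],c["k1"],c["extrinsics"])
E
```

```text
{'time_s': 0.0, 'joint_positions': array([ 5.32559559e+01,  3.02777372e+01,  8.21566584e+01,  9.21083712e-04,
        6.76884076e+01, -1.02274422e+01]), 'qvel': array([-0.00563427, -0.07109509, -0.10312074, -0.01219682,  0.04166506,
        0.00955755]), 'tau': array([ 6.09532599e-04, -4.40040600e+01, -1.76594442e+01,  6.33005239e-02,
        5.83419052e-02, -1.68574493e-04]), 'position': array([0.27856297, 0.55867341, 0.2215833 ]), 'tcp_rot': array([[-8.94802048e-01,  4.46461220e-01, -1.29413895e-03],
       [ 4.46462921e-01,  8.94800504e-01, -1.70857788e-03],
       [ 3.95182416e-04, -2.10662404e-03, -9.99997703e-01]]), 'force': array([-0.22609164,  0.13005145,  0.10060674]), 'moment': array([-0.04581017,  0.01897823,  0.01652105]), 'opening': 1.0035350425809908}
0.0187
scene [[461.39498899   0.         275.95065029]
 [  0.         461.39498899 211.81326679]
 [  0.           0.           1.        ]] -0.03410048385052382 [[ 0.74771906 -0.2583004   0.61171653 -0.10505437]
 [-0.66388424 -0.30910029  0.68096603 -0.63737686]
 [ 0.01318796 -0.91528024 -0.40260174  0.50835787]
 [ 0.          0.          0.          1.        ]]
top [[405.72398623   0.         281.26029057]
 [  0.         405.72398623 202.32010113]
 [  0.           0.           1.        ]] -0.08110967674538658 [[-0.00775686 -0.99137017  0.13086257  0.42732915]
 [-0.99978125  0.01023072  0.01824249  0.09058621]
 [-0.01942388 -0.13069243 -0.99123267  0.96411763]
 [ 0.          0.          0.          1.        ]]
```

View pics/scene0.png

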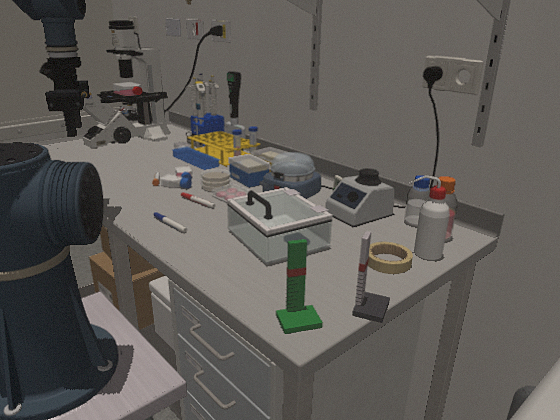

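View pics/top0.png

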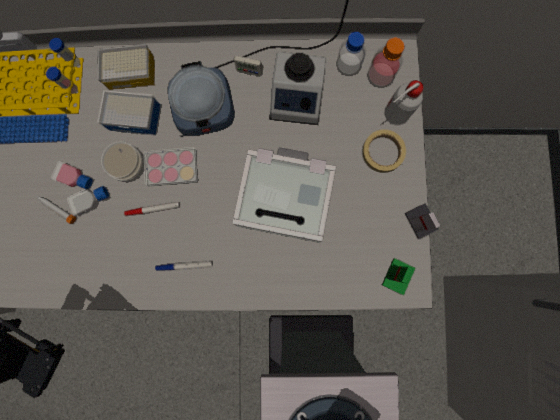

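Two gauges are in view. The grey aluminium one with a dark foot is at scene (365,275) and top (423,221). The green look-alike is at scene (297,285) and top (398,277). The grey one fits the description, so I'll confirm it in a crop, together with the box.

```bash
cat > h.py <<'E'
import cv2,numpy as np
from rig import telemetry, eyes, bot
def cap(n):
    return eyes.capture(n)
def ray(c,p):
    d=np.array([c["k1"],0,0,0,0.])
    u=cv2.undistortPoints(np.array(p,float).reshape(-1,1,2),np.array(c["intrinsics"]),d)[:,0]
    E=np.array(c["extrinsics"]); v=np.c_[u,np.ones(len(u))]@E[:3,:3].T
    return E[:3,3],v
def plane(c,p,z):
    o,v=ray(c,p); return o+v*((z-o[2])/v[:,2])[:,None]
def tri(c1,p1,c2,p2):
    o1,v1=ray(c1,[p1]);o2,v2=ray(c2,[p2]);a,b=v1[0],v2[0]
    t=np.linalg.lstsq(np.c_[a,-b],o2-o1,rcond=None)[0]
    P,Q=o1+t[0]*a,o2+t[1]*b
    return (P+Q)/2,np.linalg.norm(P-Q)
def proj(c,P):
    E=np.linalg.inv(c["extrinsics"]); r,_=cv2.Rodrigues(E[:3,:3])
    return cv2.projectPoints(np.array(P,float).reshape(-1,3),r,E[:3,3],np.array(c["intrinsics"]),np.array([c["k1"],0,0,0,0.]))[0][:,0]
E
python3 - <<'E'
from h import *
a=cv2.imread("pics/top0.png");b=cv2.imread("pics/scene0.png")
r=lambda im,x,y,w,h,s:cv2.resize(im[y:y+h,x:x+w],None,fx=s,fy=s,interpolation=cv2.INTER_CUBIC)
A=r(a,225,140,115,105,3.4);A2=r(a,375,190,75,105,3.4)
B=r(b,340,220,60,110,2.2); C=r(b,215,170,130,100,3)
im=np.zeros((600,800,3),np.uint8)
for t,x,y in((A,0,0),(A2,400,0),(B,665,0),(r(b,218,180,120,80,2.8),0,360)):
    t=t[:600-y,:800-x]; im[y:y+t.shape[0],x:x+t.shape[1]]=t
cv2.imwrite("pics/crop1.png",im)
E
```

```text
(no output)
```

View pics/crop1.png

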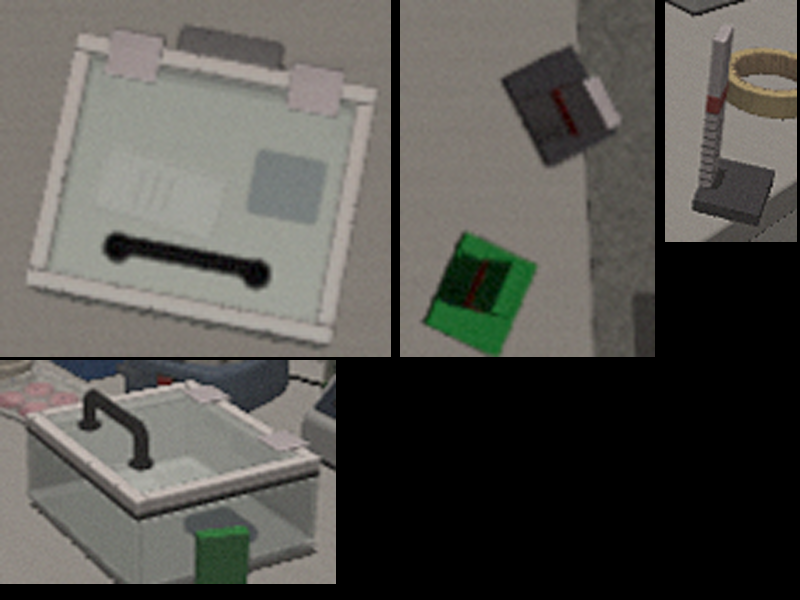

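The crop confirms the grey gauge: aluminium blade with graduations and a red band, dark foot, flat face towards the robot's left. The green one is the look-alike. The box is yawed about -11° and the gauge about +20°. Next I measure them.

Run:
```python
from h import *
t,s=cap("top"),cap("scene")
def big(m):
    n,l,st,_=cv2.connectedComponentsWithStats(m.astype(np.uint8),connectivity=8)
    return l==1+np.argmax(st[1:,4])
def pts(m,x,y): v,u=np.nonzero(m); return np.c_[u+x,v+y].astype(np.float32)
def quad(p): # hull -> 4 corners
    h=cv2.convexHull(p); return cv2.approxPolyN(h,4,ensure_convex=True)[0] if hasattr(cv2,'approxPolyN') else cv2.boxPoints(cv2.minAreaRect(h))
def sub(c,x,y,w,h): return c["pixels"][y:y+h,x:x+w].astype(int)
im=sub(t,225,140,115,105); g=im.min(2)
W=big(g>165); q=quad(pts(W,225,140)); P=plane(t,q,.087)
print("lid px",q.tolist()); print(P.round(4)); print([np.linalg.norm(P[i]-P[i-1]).round(4) for i in range(4)])
r=cv2.minAreaRect(plane(t,cv2.convexHull(pts(W,225,140))[:,0],.087)[:,:2].astype(np.float32)); print("lid rect",r)
B=big(im.max(2)<45); bp=pts(B,225,140); rb=cv2.minAreaRect(bp); print("handle px",rb)
r=cv2.minAreaRect(plane(t,bp,.117)[:,:2].astype(np.float32)); print("handle@.117",r)
ht=np.array(rb[0])
# scene: handle ends, bar
im=sub(s,235,180,50,45); b=big(im.max(2)<60); p=pts(b,235,180); print("scene handle bbox",p.min(0),p.max(0))
for u in range(int(p[:,0].min()),int(p[:,0].max())+1,2):
    v=p[p[:,0]==u,1]; print((u,int(v.min()),len(v)),end=' ')
print()
# gauge top
im=sub(t,425,200,22,40); m=big(im.min(2)>110); gp=pts(m,425,200); rg=cv2.minAreaRect(gp); print("gauge top px",rg,len(gp))
print("top rect@.15",cv2.minAreaRect(plane(t,gp,.15)[:,:2].astype(np.float32)))
im=sub(s,355,228,20,85)
for v in (0,2,3,4,5,6,8,10,14,20,30): print(v+228,im[v].min(1).tolist())
im=sub(t,395,195,50,50); d=im.max(2); m=big(d<85); 
print("foot",quad(pts(m,395,195)).tolist(),plane(t,quad(pts(m,395,195))[0] if False else quad(pts(m,395,195)).reshape(-1,2),.012).round(4).tolist())
```

```text
Traceback (most recent call last):
cv2.error: OpenCV(4.12.0) /io/opencv/modules/imgproc/src/approx.cpp:987: error: (-215:Assertion failed) (curve.cols == 1 && curve.rows >= nsides) || (curve.rows == 1 && curve.cols >= nsides) in function 'approxPolyN'
```

```bash
cat >> h.py <<'E'
def big(m):
    n,l,st,_=cv2.connectedComponentsWithStats(m.astype(np.uint8),connectivity=8)
    return l==1+np.argmax(st[1:,4])
def pts(m,x,y): v,u=np.nonzero(m); return np.c_[u+x,v+y].astype(np.float32)
def quad(p): return cv2.approxPolyN(cv2.convexHull(p),4,ensure_convex=True).reshape(-1,2)
def sub(c,x,y,w,h): return c["pixels"][y:y+h,x:x+w].astype(int)
def rect(P): return cv2.minAreaRect(np.ascontiguousarray(P[:,:2],np.float32))
E
python3 - <<'E'
from h import *
t,s=cap("top"),cap("scene")
im=sub(t,225,140,115,105); g=im.min(2); print("row190",g[50,5:115:1].tolist())
W=big(g>150); q=quad(pts(W,225,140)); P=plane(t,q,.087)
print("lid px",q.tolist(),P.round(4).tolist(),[np.linalg.norm(P[i]-P[i-1]).round(4) for i in range(4)])
print("lid rect",rect(plane(t,pts(W,225,140),.087)))
B=big(im.max(2)<50); bp=pts(B,225,140); print("handle px",rect(bp),rect(plane(t,bp,.117)))
im=sub(s,235,180,50,45); b=big(im.max(2)<60); p=pts(b,235,180); print("scene handle bbox",p.min(0),p.max(0))
print([(u,int(p[p[:,0]==u,1].min()),int((p[:,0]==u).sum())) for u in range(int(p[:,0].min()),int(p[:,0].max())+1,2)])
im=sub(t,425,200,22,40); m=big(im.min(2)>110); gp=pts(m,425,200); print("gauge top px",rect(gp),len(gp),rect(plane(t,gp,.15)))
im=sub(s,355,228,20,85)
for v in (0,2,4,5,6,7,8,10,14,20): print(v+228,im[v].min(1).tolist())
im=sub(t,395,195,50,50); m=big(im.max(2)<85); q=quad(pts(m,395,195))
print("foot",q.tolist(),plane(t,q,.012).round(4).tolist())
E
```

```text
row190 [116, 114, 116, 114, 114, 114, 111, 117, 116, 136, 152, 161, 161, 149, 120, 129, 137, 147, 146, 143, 143, 144, 144, 146, 149, 149, 151, 153, 156, 159, 153, 155, 153, 155, 157, 156, 150, 149, 154, 154, 157, 153, 152, 155, 156, 157, 152, 151, 154, 153, 149, 148, 147, 149, 149, 150, 153, 149, 146, 147, 148, 144, 143, 146, 147, 144, 146, 146, 143, 130, 121, 119, 118, 121, 122, 121, 122, 117, 122, 118, 118, 117, 121, 120, 120, 118, 123, 118, 120, 119, 126, 141, 148, 144, 149, 136, 123, 159, 158, 157, 151, 131, 112, 111, 115, 111, 110, 116, 114, 114]
lid px [[285.6428527832031, 209.89285278320312], [250.5454559326172, 199.3636474609375], [256.76055908203125, 180.7183074951172], [291.9504089355469, 194.12396240234375]] [[0.5264, 0.0973, 0.087], [0.5503, 0.1739, 0.087], [0.5916, 0.1603, 0.087], [0.561, 0.0832, 0.087]] [np.float64(0.0373), np.float64(0.0802), np.float64(0.0435), np.float64(0.0829)]
lid rect ((0.5579438805580139, 0.12874357402324677), (0.08151042461395264, 0.041436560451984406), 72.6414566040039)
handle px ((279.5, 215.99998474121094), (48.045162200927734, 6.65498495101
[... 1173 characters left out ...]
 142, 145, 145, 144, 148, 150, 104, 69, 121, 133, 130, 130]
236 [126, 132, 129, 127, 127, 129, 131, 117, 138, 146, 145, 149, 155, 130, 82, 69, 125, 130, 132, 129]
238 [129, 134, 130, 131, 134, 138, 111, 107, 116, 130, 149, 171, 136, 82, 58, 87, 132, 131, 127, 133]
242 [128, 132, 132, 133, 129, 133, 107, 83, 84, 82, 83, 91, 82, 70, 62, 118, 138, 134, 131, 123]
248 [130, 133, 129, 130, 135, 117, 90, 84, 83, 89, 88, 76, 73, 68, 87, 90, 86, 67, 60, 59]
foot [[416.4666748046875, 237.93333435058594], [404.0, 213.0], [429.370361328125, 200.3148193359375], [443.6363830566406, 241.32955932617188]] [[0.4654, -0.2087, 0.012], [0.5246, -0.1818, 0.012], [0.5542, -0.2442, 0.012], [0.4565, -0.2732, 0.012]]
```

Run:
```python
from h import *
t,s=cap("top"),cap("scene")
g=cv2.GaussianBlur(t["pixels"],(3,3),0)[140:250,225:345].min(2)
W=big(g>133); p=pts(W,225,140); h=cv2.convexHull(p).reshape(-1,2); q=quad(p)
print("quad",q.round(1).tolist())
# edge scans: outermost mask pixel per row/col, robust line fits
def fit(P): 
    vx,vy,x,y=cv2.fitLine(P.astype(np.float32),cv2.DIST_HUBER,0,.01,.01).ravel(); return np.array([x,y]),np.array([vx,vy])
L=np.array([[p[p[:,1]==v,0].min()-.5,v] for v in range(160,218)]); R=np.array([[p[p[:,1]==v,0].max()+.5,v] for v in range(175,232)])
F=np.array([[u,p[p[:,0]==u,1].max()+.5] for u in range(242,318)])
res={}
for n,E in(("L",L),("R",R),("F",F)):
    X=plane(t,E,.087); o,d=fit(X); d=d*np.sign(d[0] if n!="F" else d[1]); res[n]=(o,d)
    print(n,o.round(4),np.degrees(np.arctan2(d[1],d[0])).round(2))
def X(a,b): k=np.linalg.solve(np.c_[a[1],-b[1]],b[0]-a[0]); return a[0]+k[0]*a[1]
fl,fr=X(res["F"],res["L"]),X(res["F"],res["R"]); print("front corners",fl,fr,np.linalg.norm(fl-fr))
print("gauge top tri",tri(t,[434.1,219.4],s,[365.5,235.3]))
# handle: bar ends, mid: scene bar axis from ~ (250.5,193.5) to (268,205)
print("handle tri",[tri(t,a,s,b) for a,b in(([256.9+2.5,211.6+.5],[250.5,194.0]),([299.7,219.9],[268,204.5]),([279.5,216],[259.2,199.2]))])
# lid front-right corner in scene by crop: (138,510)/2.8+(218,180-128.6)
print("corner tri",tri(t,proj(t,[[*fr,.087]])[0],s,[218+137/2.8,180+(502-360)/2.8]))
print("corner FL tri",tri(t,proj(t,[[*fl,.087]])[0],s,[218+28/2.8,180+(418-360)/2.8]))
```

```text
quad [[321.5, 240.5], [232.10000610351562, 222.60000610351562], [248.0, 147.0], [335.6000061035156, 163.8000030517578]]Traceback (most recent call last):
  File "<stdin>", line 13, in <module>
  File "<stdin>", line 8, in fit
ValueError: too many values to unpack (expected 4)
```

Run:
```python
from h import *
t,s=cap("top"),cap("scene")
g=cv2.GaussianBlur(t["pixels"],(3,3),0)[140:250,225:345].min(2)
p=pts(big(g>133),225,140)
def fit(P): 
    vx,vy,x,y=cv2.fitLine(np.ascontiguousarray(P[:,:2],np.float32),cv2.DIST_HUBER,0,.01,.01).ravel(); return np.array([x,y]),np.array([vx,vy])
L=np.array([[p[p[:,1]==v,0].min()-.5,v] for v in range(160,218)]); R=np.array([[p[p[:,1]==v,0].max()+.5,v] for v in range(175,232)])
F=np.array([[u,p[p[:,0]==u,1].max()+.5] for u in range(242,318)])
res={}
for n,E in(("L",L),("R",R),("F",F)):
    X=plane(t,E,.087); o,d=fit(X); d=d*np.sign(d[0] if n!="F" else d[1]); res[n]=(o,d)
    print(n,o.round(4),np.degrees(np.arctan2(d[1],d[0])).round(2))
def X(a,b): k=np.linalg.solve(np.c_[a[1],-b[1]],b[0]-a[0]); return a[0]+k[0]*a[1]
fl,fr=X(res["F"],res["L"]),X(res["F"],res["R"]); print("front corners",fl,fr,np.linalg.norm(fl-fr))
print("gauge top tri",tri(t,[434.1,219.4],s,[365.5,235.3]))
print("handle tri",[tri(t,a,s,b) for a,b in(([259.4,212.1],[250.5,194.0]),([299.7,219.9],[268,204.5]),([279.5,216],[259.2,199.2]))])
print("corner tri",tri(t,proj(t,[[*fr,.087]])[0],s,[218+137/2.8,180+(502-360)/2.8]))
print("corner FL tri",tri(t,proj(t,[[*fl,.087]])[0],s,[218+28/2.8,180+(418-360)/2.8]))
```

```text
L [0.5783 0.198 ] -11.56
R [0.5408 0.0041] -11.5
F [0.4778 0.1084] 78.21
front corners [0.49987718 0.21406958] [0.4594753  0.02058883] 0.19765401
gauge top tri (array([ 0.49676314, -0.20400898,  0.14722326]), np.float64(0.0007291860226860765))
handle tri [(array([0.52083768, 0.15180818, 0.1106978 ]), np.float64(0.0031547270942901056)), (array([0.50260174, 0.0671301 , 0.11632499]), np.float64(0.002273797898630626)), (array([0.51190205, 0.10919329, 0.11321292]), np.float64(0.0032074723746113747))]
corner tri (array([0.46005933, 0.01995324, 0.08367576]), np.float64(0.001180849581773185))
corner FL tri (array([0.50134565, 0.21460113, 0.07904224]), np.float64(0.0020029132001420633))
```

Box yaw is -11.6° and its centre is at (0.563, 0.100). Cross-checks:
- **Lid width:** 198 mm measured against 200 mm.
- **Handle:** height about 113 mm measured against 117 mm, with x and y agreeing to 3 mm.
- **Gauge:** blade top at (0.497, -0.204, 0.147), yaw about 25°.

Everything is in reach, so I start moving.

```bash
cat >> h.py <<'E'
from scipy.spatial.transform import Rotation as Ro
def goto(pos,yaw_y,tilt=0):
    """shift & rotvec in tool axes, from present (assumed vertical) pose to pos with jaw axis at yaw_y deg"""
    st=telemetry.read_state(); R=st["tcp_rot"]; a=np.arctan2(R[1,1],R[0,1])
    M=lambda a:np.array([[-np.sin(a)*-1*-1,np.cos(a),0],[np.cos(a),np.sin(a),0],[0,0,-1.]])
    R0=M(a);R1=M(np.radians(yaw_y))
    assert np.linalg.det(R0)>0
    print("t",st["time_s"],"shift",(R0.T@(np.array(pos)-st["position"])).round(4),"rot",Ro.from_matrix(R0.T@R1).as_rotvec().round(4),"a",np.degrees(a).round(2),"tilt",np.abs(R-R0).max().round(4))
E
python3 - <<'E'
from h import *
goto([.497,-.202,.21],25); goto([.497,-.202,.097],25)
E
```

```text
t 0.5 shift [-0.535  -0.5838  0.0125] rot [0.     0.     0.6717] a 63.48 tilt 0.0001
t 0.5 shift [-0.535  -0.5838  0.1255] rot [0.     0.     0.6717] a 63.48 tilt 0.0001
```

Emit:
servo_tool --targets '[[[-0.04, -0.044, 0], [0, 0, 0.05]], [[-0.08, -0.087, 0], [0, 0, 0.1]], [[-0.12, -0.13, 0], [0, 0, 0.15]], [[-0.16, -0.174, 0], [0, 0, 0.2]], [[-0.2, -0.218, 0], [0, 0, 0.25]], [[-0.24, -0.262, 0], [0, 0, 0.3]], [[-0.28, -0.305, 0], [0, 0, 0.36]], [[-0.32, -0.35, 0], [0, 0, 0.42]], [[-0.36, -0.393, 0], [0, 0, 0.48]], [[-0.4, -0.436, 0], [0, 0, 0.54]], [[-0.44, -0.48, 0], [0, 0, 0.6]], [[-0.48, -0.524, 0.0], [0, 0, 0.6717]]]' --gripper 0.087

```text
time_s: 2.0
position: [0.475, -0.1261, 0.2229]
tcp_rot: [[-0.42, 0.908, 0.001], [0.908, 0.42, -0.0], [-0.001, 0.001, -1.0]]
force: [0.4, 0.5, -0.7]
opening: 1.001
```

Run:
```python
from h import *
goto([.497,-.202,.2],25); goto([.497,-.202,.097],25)
print(telemetry.read_state()["position"],telemetry.read_state()["joint_positions"])
```

```text
t 2.0 shift [-0.0781 -0.012   0.0229] rot [ 0.      0.     -0.0029] a 24.83 tilt 0.001
t 2.0 shift [-0.0781 -0.012   0.1259] rot [ 0.      0.     -0.0029] a 24.83 tilt 0.001
[ 0.47504572 -0.12605368  0.22287781] [-2.79250210e+01  1.99353901e+01  1.00875231e+02  2.08112529e-02
  5.91321538e+01 -5.27688716e+01]
```

Emit:
servo_tool --targets '[[[-0.04, -0.006, 0], [0, 0, 0]], [[-0.078, -0.012, 0], [0, 0, 0]], [[-0.078, -0.012, 0.01], [0, 0, 0]], [[-0.078, -0.012, 0.03], [0, 0, 0]]]'

```text
time_s: 2.5
position: [0.4968, -0.1998, 0.1925]
tcp_rot: [[-0.422, 0.907, 0.001], [0.907, 0.422, -0.0], [-0.001, 0.001, -1.0]]
force: [-0.0, 0.1, -0.4]
opening: 0.999
```

Run:
```python
from h import *
goto([.497,-.202,.097],25)
a=cap("top")["pixels"][170:290,370:470];b=cap("scene")["pixels"][170:330,310:420]
im=np.hstack([cv2.resize(a,(400,480),interpolation=2),cv2.resize(b,(330,480),interpolation=2)]);cv2.imwrite("pics/p4.png",im)
```

```text
t 2.5 shift [-0.0021 -0.0007  0.0955] rot [ 0.      0.     -0.0009] a 24.95 tilt 0.0011
```

View pics/p4.png

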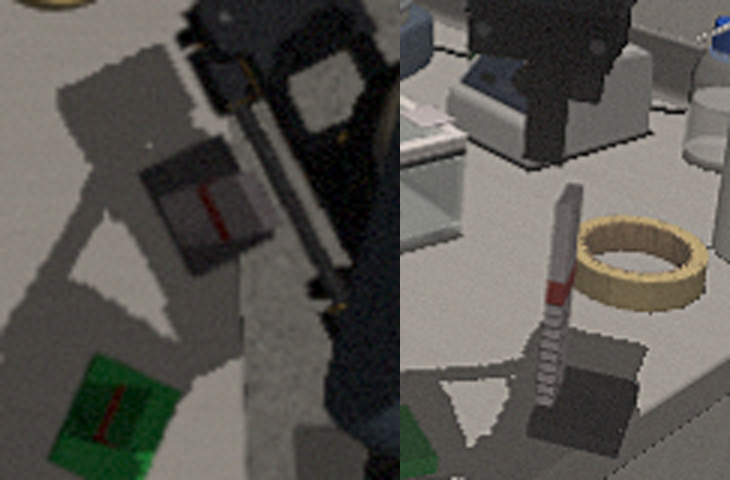

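The gripper hovers over the grey gauge, with its jaws along the blade's width. I descend and grip.

Emit:
servo_tool --targets '[[[-0.002, 0, 0.02], [0, 0, 0]], [[-0.002, 0, 0.045], [0, 0, 0]], [[-0.002, 0, 0.07], [0, 0, 0]], [[-0.002, 0, 0.087], [0, 0, 0]], [[-0.002, 0, 0.093], [0, 0, 0]], [[-0.002, 0, 0.093], [0, 0, 0]]]'

```text
time_s: 3.35
position: [0.4976, -0.2011, 0.0998]
tcp_rot: [[-0.423, 0.906, -0.0], [0.906, 0.423, 0.0], [0.0, -0.0, -1.0]]
force: [-0.1, -0.0, -0.8]
opening: 0.998
```

Emit:
servo_tool --targets '[[[0, 0, 0], [0, 0, 0]], [[0, 0, 0], [0, 0, 0]], [[0, 0, 0], [0, 0, 0]], [[0, 0, 0], [0, 0, 0]], [[0, 0, 0], [0, 0, 0]], [[0, 0, 0], [0, 0, 0]]]' --gripper 0.02

```text
time_s: 4.1
position: [0.4973, -0.2015, 0.0995]
tcp_rot: [[-0.423, 0.906, -0.001], [0.906, 0.423, 0.0], [0.0, -0.0, -1.0]]
force: [-2.8, -0.9, 1.6]
opening: 0.403
```

Emit:
servo_tool --targets '[[[0, 0, 0], [0, 0, 0]], [[0, 0, 0], [0, 0, 0]], [[0, 0, 0], [0, 0, 0]]]' --gripper 0.02

```text
time_s: 4.47
position: [0.4971, -0.2012, 0.0992]
tcp_rot: [[-0.423, 0.906, -0.001], [0.906, 0.423, 0.001], [0.001, -0.001, -1.0]]
force: [0.1, -0.9, -2.0]
opening: 0.365
```

Emit:
servo_tool --targets '[[[0, 0, -0.005], [0, 0, 0]], [[0, 0, -0.015], [0, 0, 0]], [[0, 0, -0.02], [0, 0, 0]], [[0, 0, -0.02], [0, 0, 0]]]'

```text
time_s: 4.97
position: [0.498, -0.2018, 0.1203]
tcp_rot: [[-0.423, 0.906, 0.002], [0.906, 0.423, -0.001], [-0.002, 0.001, -1.0]]
force: [0.4, -0.2, -4.3]
opening: 0.361
```

Run:
```python
from h import *
print(telemetry.read_state()["opening"]*87)
a=cap("top")["pixels"][170:290,370:470];b=cap("scene")["pixels"][170:330,310:420]
im=np.hstack([cv2.resize(a,(400,480),interpolation=2),cv2.resize(b,(330,480),interpolation=2)]);cv2.imwrite("pics/p5.png",im)
```

```text
31.39042446255639
```

View pics/p5.png

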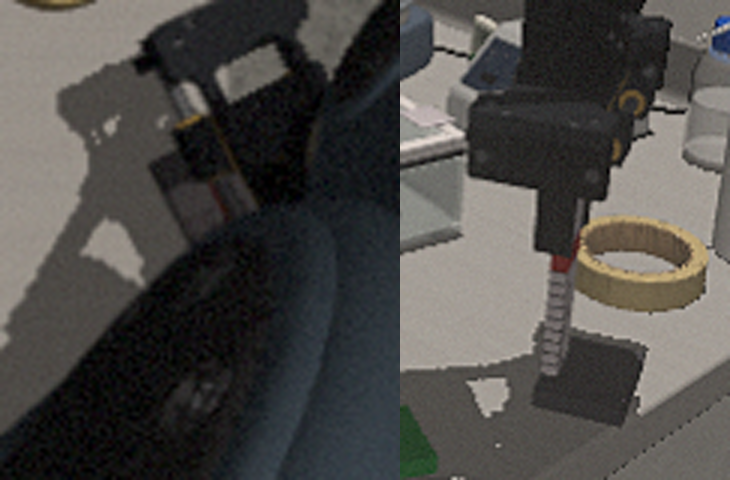

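The gauge is gripped: opening 31.4 mm, load about 4 N. Next I compute the carry to a staging point beside the box.

Run:
```python
from h import *
goto([.4732,-.0141,.120],-11.6)
```

```text
t 5.075 shift [ 0.1801  0.0572 -0.0003] rot [0.     0.     0.6388] a 25.0 tilt 0.0001
```

Emit:
servo_tool --targets '[[[0.01, 0.003, 0], [0, 0, 0.04]], [[0.03, 0.01, 0], [0, 0, 0.12]], [[0.06, 0.019, 0], [0, 0, 0.22]], [[0.09, 0.029, 0], [0, 0, 0.32]], [[0.12, 0.038, 0], [0, 0, 0.42]], [[0.15, 0.048, 0], [0, 0, 0.52]], [[0.17, 0.054, 0], [0, 0, 0.6]], [[0.178, 0.0566, 0], [0, 0, 0.63]], [[0.18, 0.0572, 0], [0, 0, 0.639]], [[0.18, 0.0572, 0], [0, 0, 0.639]]]'

```text
time_s: 6.32
position: [0.4735, -0.0144, 0.1195]
tcp_rot: [[0.201, 0.98, 0.0], [0.98, -0.201, -0.0], [-0.0, 0.0, -1.0]]
force: [0.9, -0.3, -4.2]
opening: 0.364
```

Run:
```python
from h import *
goto([.4782,.0104,.0995],-11.6); t=cap("top");s=cap("scene");print(telemetry.read_state()["force"])
cv2.imwrite("pics/p6.png",np.hstack([cv2.resize(t["pixels"][140:300,250:380],(390,480),interpolation=2),cv2.resize(s["pixels"][150:290,240:360],(410,480),interpolation=2)]))
```

```text
t 6.325 shift [ 0.0252 -0.0004  0.02  ] rot [0.     0.     0.0002] a -11.59 tilt 0.0004
[ 0.70690948  0.27161989 -3.44025415]
```

View pics/p6.png

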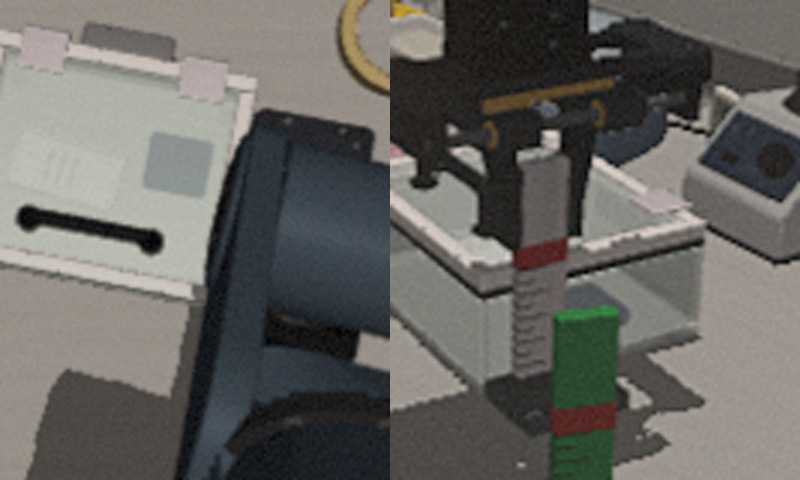

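Emit:
servo_tool --targets '[[[0.006, 0, 0.006], [0, 0, 0]], [[0.012, 0, 0.012], [0, 0, 0]], [[0.016, 0, 0.017], [0, 0, 0]], [[0.018, 0, 0.018], [0, 0, 0]], [[0.019, 0, 0.018], [0, 0, 0]], [[0.019, 0, 0.018], [0, 0, 0]]]'

```text
time_s: 7.18
position: [0.4773, 0.0044, 0.1017]
tcp_rot: [[0.201, 0.98, 0.0], [0.98, -0.201, -0.0], [-0.0, 0.0, -1.0]]
force: [-0.7, 0.3, -4.2]
opening: 0.367
```

Emit:
servo_tool --targets '[[[0.001, 0, 0], [0, 0, 0]], [[0.002, 0, 0], [0, 0, 0]], [[0.003, 0, 0], [0, 0, 0]], [[0.003, 0, 0], [0, 0, 0]]]'

```text
time_s: 7.68
position: [0.4777, 0.0074, 0.1016]
tcp_rot: [[0.201, 0.98, 0.0], [0.98, -0.201, 0.0], [0.0, 0.0, -1.0]]
force: [-0.1, 0.4, -4.2]
opening: 0.361
```

Emit:
servo_tool --targets '[[[0.001, 0, 0], [0, 0, 0]], [[0.002, 0, 0], [0, 0, 0]], [[0.002, 0, 0], [0, 0, 0]]]'

```text
time_s: 8.05
position: [0.4781, 0.0094, 0.1016]
tcp_rot: [[0.201, 0.98, -0.0], [0.98, -0.201, -0.0], [-0.0, -0.0, -1.0]]
force: [-0.0, 0.9, -4.2]
opening: 0.366
```

Emit:
servo_tool --targets '[[[0.001, 0, 0], [0, 0, 0]], [[0.002, 0, 0], [0, 0, 0]], [[0.002, 0, 0], [0, 0, 0]]]'

```text
time_s: 8.43
position: [0.4785, 0.0114, 0.1015]
tcp_rot: [[0.201, 0.98, -0.0], [0.98, -0.201, 0.0], [0.0, -0.0, -1.0]]
force: [0.7, 0.4, -4.2]
opening: 0.367
```

Emit:
servo_tool --targets '[[[0.001, 0, 0], [0, 0, 0]], [[0.002, 0, 0], [0, 0, 0]], [[0.002, 0, 0], [0, 0, 0]]]'

```text
time_s: 8.8
position: [0.4788, 0.0129, 0.1016]
tcp_rot: [[0.201, 0.98, -0.0], [0.98, -0.201, -0.001], [-0.001, -0.0, -1.0]]
force: [-0.4, -3.1, -3.8]
opening: 0.367
```

Contact with the box side shows at about 3 N, within 2 mm of the predicted place. I lower the gauge to the bench.

Emit:
servo_tool --targets '[[[-0.0005, 0, 0.001], [0, 0, 0]], [[-0.0005, 0, 0.002], [0, 0, 0]], [[-0.0005, 0, 0.0025], [0, 0, 0]], [[-0.0005, 0, 0.0025], [0, 0, 0]]]'

```text
time_s: 9.3
position: [0.4789, 0.0128, 0.0992]
tcp_rot: [[0.201, 0.98, 0.0], [0.98, -0.201, -0.0], [0.0, 0.0, -1.0]]
force: [-1.3, -0.5, -1.9]
opening: 0.364
```

Emit:
servo_tool --targets '[[[0.0005, 0, 0.0007], [0, 0, 0]], [[0.001, 0, 0.0007], [0, 0, 0]], [[0.001, 0, 0.0007], [0, 0, 0]]]'

```text
time_s: 9.68
position: [0.4789, 0.0129, 0.0991]
tcp_rot: [[0.2, 0.98, 0.0], [0.98, -0.2, -0.002], [-0.002, 0.0, -1.0]]
force: [-3.7, -5.1, 4.5]
opening: 0.366
```

Pressed against the side with about 5 N and onto the bench with a few newtons. I release it.

Emit:
servo_tool --targets '[[[0.0, 0, 0.0], [0, 0, 0]], [[0.0, 0, 0], [0, 0, 0]], [[0.0, 0, 0], [0, 0, 0]], [[0.0, 0, 0], [0, 0, 0]], [[0.0, 0, 0], [0, 0, 0]]]' --gripper 0.07

```text
time_s: 10.3
position: [0.479, 0.0138, 0.0983]
tcp_rot: [[0.201, 0.98, -0.0], [0.98, -0.201, 0.0], [0.0, -0.0, -1.0]]
force: [0.6, 0.2, -0.7]
opening: 0.785
```

Emit:
servo_tool --targets '[[[0, 0, -0.01], [0, 0, 0]], [[0, 0, -0.03], [0, 0, 0]], [[0, 0, -0.055], [0, 0, 0]], [[0, 0, -0.08], [0, 0, 0]], [[0.03, 0, -0.095], [0, 0, 0]], [[0.07, 0, -0.1], [0, 0, 0]], [[0.11, 0, -0.1], [0, 0, 0]], [[0.11, 0, -0.1], [0, 0, 0]]]'

```text
time_s: 11.3
position: [0.5015, 0.1236, 0.1992]
tcp_rot: [[0.198, 0.98, 0.002], [0.98, -0.198, 0.0], [0.001, 0.002, -1.0]]
force: [-0.9, -0.9, -0.9]
opening: 0.807
```

Run:
```python
from h import *
goto([.5130,.1103,.150],-11.6); t=cap("top");s=cap("scene")
cv2.imwrite("pics/p7.png",np.hstack([cv2.resize(t["pixels"][140:300,250:380],(390,480),interpolation=2),cv2.resize(s["pixels"][150:290,240:360],(410,480),interpolation=2)]))
np.save("t.npy",t["pixels"]);np.save("s.npy",s["pixels"])
```

```text
t 11.3 shift [-0.0108  0.0139  0.0492] rot [0.     0.     0.0036] a -11.4 tilt 0.0017
```

View pics/p7.png

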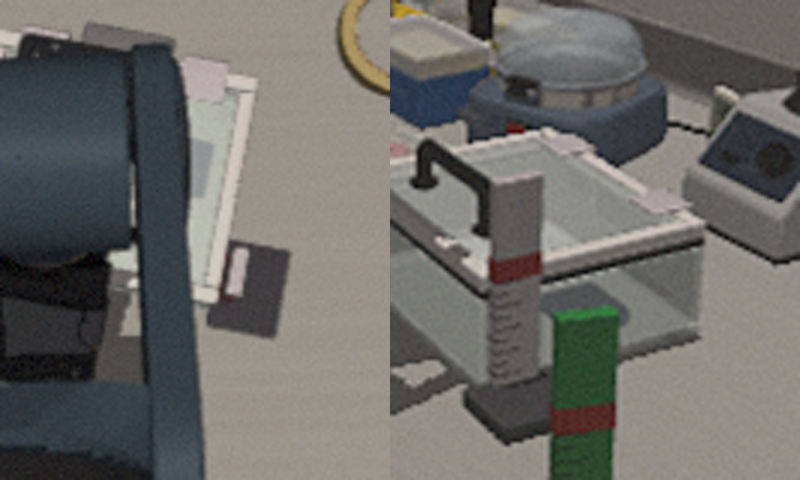

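The gauge stands upright beside the box's right side at the front corner, visibly parallel. Blade top is at about (329,231) in the top view, the foot extends away from the box, and the arm is clear. I check it numerically.

Run:
```python
from h import *
t,s=cap("top"),cap("scene")
a=np.radians(-11.6);bx=np.array([np.cos(a),np.sin(a)]);by=np.array([-bx[1],bx[0]]);c=np.array([.563,.1002])
box=lambda P:np.c_[(P[:,:2]-c)@bx,(P[:,:2]-c)@by]*1000
g=sub(t,324,216,12,30).min(2); m=big(g>125); p=pts(m,324,216); print(len(p)); r=rect(box(plane(t,p,.15)));print("blade top@150 box mm",r)
m=big(sub(t,310,205,45,60).max(2)<95); p=pts(m,310,205)
R=[[p[p[:,1]==v,0].max()+.5,v] for v in range(228,248)]
b=box(plane(t,R,.012)); f=np.polyfit(b[:,0],b[:,1],1); print("foot outer edge y",b[:,1].mean(),"slope",f[0])
print("foot hull box",quad(p).tolist(), box(plane(t,quad(p),.012)).round(1).tolist())
print("red band pixel in scene");h=cv2.cvtColor(s["pixels"],cv2.COLOR_BGR2HSV)[220:240,380-0:400] if 0 else None
```

```text
70
blade top@150 box mm ((-65.30120849609375, -105.03067779541016), (29.815383911132812, 8.887274742126465), 0.8664320111274719)
foot outer edge y -153.40204413101398 slope -8.623978548466609e-07
foot hull box [[340.91192626953125, 252.16580200195312], [317.84173583984375, 247.97120666503906], [326.16534423828125, 219.43307495117188], [345.9886474609375, 223.39772033691406]] [[-99.7, -153.4], [-100.4, -98.8], [-31.0, -105.8], [-31.3, -153.2]]
red band pixel in scene
```

The gauge is flush: blade centre at box (-65, -105) mm, yaw error 0.9° or less. Next is the handle, aiming at (0.512, 0.110) with the TCP at 0.098.

Run:
```python
from h import *
goto([.512,.110,.098],-11.6)
```

```text
t 11.5 shift [-0.0082  0.0131  0.1004] rot [ 0.     0.    -0.001] a -11.65 tilt 0.0005
```

Emit:
servo_tool --targets '[[[-0.008, 0.013, 0.015], [0, 0, 0]], [[-0.008, 0.013, 0.035], [0, 0, 0]], [[-0.008, 0.013, 0.055], [0, 0, 0]], [[-0.008, 0.013, 0.075], [0, 0, 0]], [[-0.008, 0.013, 0.09], [0, 0, 0]], [[-0.008, 0.013, 0.098], [0, 0, 0]], [[-0.008, 0.013, 0.1], [0, 0, 0]], [[-0.008, 0.013, 0.1], [0, 0, 0]]]'

```text
time_s: 12.5
position: [0.5126, 0.111, 0.0986]
tcp_rot: [[0.201, 0.98, 0.001], [0.98, -0.201, -0.0], [0.0, 0.001, -1.0]]
force: [0.6, 0.8, 0.1]
opening: 0.805
```

Emit:
servo_tool --targets '[[[0, 0, 0], [0, 0, 0]], [[0, 0, 0], [0, 0, 0]], [[0, 0, 0], [0, 0, 0]], [[0, 0, 0], [0, 0, 0]], [[0, 0, 0], [0, 0, 0]], [[0, 0, 0], [0, 0, 0]], [[0, 0, 0], [0, 0, 0]], [[0, 0, 0], [0, 0, 0]]]' --gripper 0.0

```text
time_s: 13.5
position: [0.513, 0.1109, 0.0984]
tcp_rot: [[0.201, 0.98, 0.001], [0.98, -0.201, -0.0], [0.0, 0.001, -1.0]]
force: [1.5, -0.5, -0.9]
opening: 0.128
```

The bar is gripped: opening 11 mm against a 12 mm bar. I pull up gently and watch the force.

Emit:
servo_tool --targets '[[[0, 0, 0], [0, 0, 0]], [[0, 0, -0.0005], [0, 0, 0]], [[0, 0, -0.001], [0, 0, 0]], [[0, 0, -0.001], [0, 0, 0]]]'

```text
time_s: 14.0
position: [0.513, 0.1109, 0.0987]
tcp_rot: [[0.201, 0.979, 0.001], [0.98, -0.201, -0.0], [0.0, 0.001, -1.0]]
force: [5.4, -0.2, -10.6]
opening: 0.126
```

Emit:
servo_tool --targets '[[[0, 0, -0.0005], [0, 0, 0]], [[0, 0, -0.001], [0, 0, 0]], [[0, 0, -0.001], [0, 0, 0]]]'

```text
time_s: 14.38
position: [0.513, 0.1109, 0.0989]
tcp_rot: [[0.202, 0.979, 0.001], [0.979, -0.202, -0.0], [0.0, 0.001, -1.0]]
force: [7.0, -1.0, -15.8]
opening: 0.125
```

Emit:
servo_tool --targets '[[[0, 0.0005, -0.0005], [0, 0, 0]], [[0, 0.001, -0.001], [0, 0, 0]], [[0, 0.001, -0.001], [0, 0, 0]]]'

```text
time_s: 14.75
position: [0.5132, 0.1108, 0.0996]
tcp_rot: [[0.202, 0.979, -0.001], [0.979, -0.202, 0.0], [0.0, -0.001, -1.0]]
force: [5.4, 0.1, -16.7]
opening: 0.122
```

Emit:
servo_tool --targets '[[[0, 0.0002, -0.0005], [0, 0, 0]], [[0, 0.0003, -0.001], [0, 0, 0]], [[0, 0.0003, -0.001], [0, 0, 0]]]'

```text
time_s: 15.12
position: [0.5135, 0.1108, 0.1006]
tcp_rot: [[0.202, 0.979, -0.001], [0.979, -0.202, 0.0], [-0.0, -0.001, -1.0]]
force: [5.9, -0.8, -16.9]
opening: 0.124
```

Emit:
servo_tool --targets '[[[0, 0, -0.0005], [0.005, 0, 0]], [[0, 0.0001, -0.001], [0.01, 0, 0]], [[0, 0.0002, -0.0015], [0.015, 0, 0]], [[0, 0.0003, -0.002], [0.02, 0, 0]], [[0, 0.0004, -0.0025], [0.025, 0, 0]], [[0, 0.0005, -0.003], [0.03, 0, 0]], [[0, 0.0006, -0.0035], [0.035, 0, 0]], [[0, 0.0007, -0.004], [0.04, 0, 0]], [[0, 0.0007, -0.004], [0.04, 0, 0]]]'

```text
time_s: 16.25
position: [0.5144, 0.1106, 0.1053]
tcp_rot: [[0.202, 0.979, -0.039], [0.979, -0.201, 0.008], [0.0, -0.04, -0.999]]
force: [5.3, -0.5, -12.5]
opening: 0.123
```

Run:
```python
from h import *
s=cap("scene");cv2.imwrite("pics/p8.png",cv2.resize(s["pixels"][150:280,210:370],(800,650)[:2],interpolation=2)[:600])
```

```text
(no output)
```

View pics/p8.png

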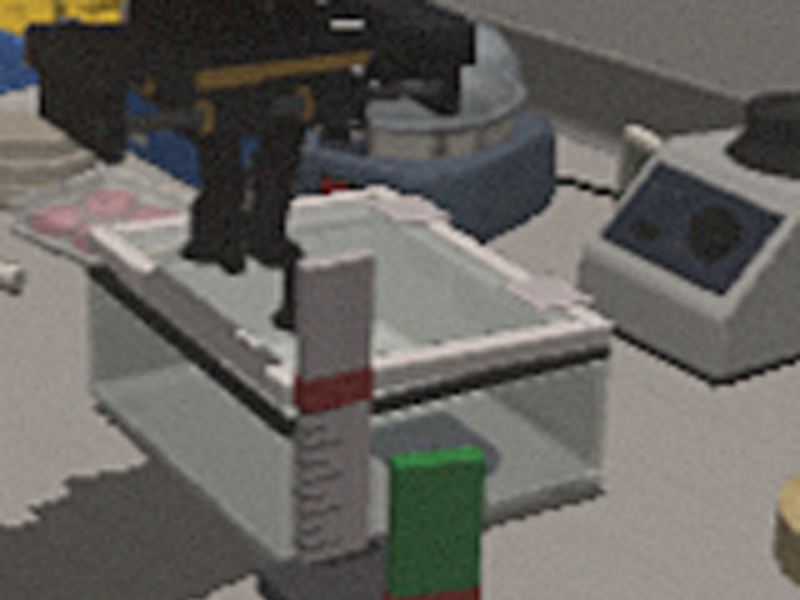

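The lid front has lifted off the black gasket and the gauge still stands. Force is fading (12.5 N) at about 0.05 rad, with no sign of slip. I continue to about 0.1 rad.

Emit:
servo_tool --targets '[[[0, 0.0001, -0.0005], [0.005, 0, 0]], [[0, 0.0002, -0.001], [0.01, 0, 0]], [[0, 0.0003, -0.0015], [0.015, 0, 0]], [[0, 0.0005, -0.002], [0.02, 0, 0]], [[0, 0.0006, -0.0025], [0.025, 0, 0]], [[0, 0.0007, -0.003], [0.03, 0, 0]], [[0, 0.0008, -0.0035], [0.035, 0, 0]], [[0, 0.001, -0.004], [0.04, 0, 0]], [[0, 0.0011, -0.0045], [0.045, 0, 0]], [[0, 0.0012, -0.005], [0.05, 0, 0]], [[0, 0.0013, -0.0055], [0.055, 0, 0]], [[0, 0.0013, -0.0055], [0.055, 0, 0]]]'

```text
time_s: 17.8
position: [0.5161, 0.1102, 0.112]
tcp_rot: [[0.201, 0.975, -0.092], [0.98, -0.2, 0.019], [0.0, -0.094, -0.996]]
force: [3.7, -0.9, -5.1]
opening: 0.128
```

Emit:
servo_tool --targets '[[[0, 0, 0], [0, 0, 0]], [[0, 0, 0], [0, 0, 0]], [[0, 0, 0], [0, 0, 0]], [[0, 0, 0], [0, 0, 0]], [[0, 0, 0], [0, 0, 0]], [[0, 0, 0], [0, 0, 0]], [[0, 0, 0], [0, 0, 0]], [[0, 0, 0], [0, 0, 0]]]'

```text
time_s: 18.8
position: [0.516, 0.1103, 0.1119]
tcp_rot: [[0.201, 0.975, -0.092], [0.98, -0.2, 0.019], [0.0, -0.094, -0.996]]
force: [4.9, -2.0, -5.4]
opening: 0.124
```

Run:
```python
from h import *
s=cap("scene");t=cap("top");cv2.imwrite("pics/p9.png",cv2.resize(s["pixels"][160:280,215:345],(780,720),interpolation=2)[:600])
a=np.radians(-11.6);bx=np.array([np.cos(a),np.sin(a)]);by=np.array([-bx[1],bx[0]]);c=np.array([.563,.1002])
W=lambda x,y,z:[*(c+x*bx+y*by),z]
for th in(0,.05,.1,.15):
    C,S=np.cos(th),np.sin(th)
    r=lambda y,dz:W(.085-.17*C+dz*S,y,.075+.17*S+dz*C)
    print(th,"lid front top L,R; low L,R px",proj(s,[r(.1,.012),r(-.1,.012),r(.1,0),r(-.1,0)]).round(1).tolist())
print("crop offset 215,160 scale 6")
g=sub(t,300,205,60,60);m=big(g[16:46,24:38].min(2)>125);p=pts(m,324,221);P=plane(t,p,.15)[:,:2]-c
print("gauge top box mm",rect(np.c_[P@bx,P@by]*1000),len(p))
```

```text
0 lid front top L,R; low L,R px [[226.8, 197.8], [266.7, 229.5], [227.0, 202.3], [266.7, 234.6]]
0.05 lid front top L,R; low L,R px [[227.0, 194.5], [267.1, 225.7], [227.0, 199.1], [266.8, 231.0]]
0.1 lid front top L,R; low L,R px [[227.4, 191.1], [267.6, 221.9], [227.1, 195.8], [267.1, 227.2]]
0.15 lid front top L,R; low L,R px [[227.9, 187.8], [268.3, 218.1], [227.4, 192.5], [267.5, 223.5]]
crop offset 215,160 scale 6
gauge top box mm ((-64.98326110839844, -105.47412872314453), (29.02204704284668, 8.505289077758789), 2.2599971294403076) 63
```

View pics/p9.png

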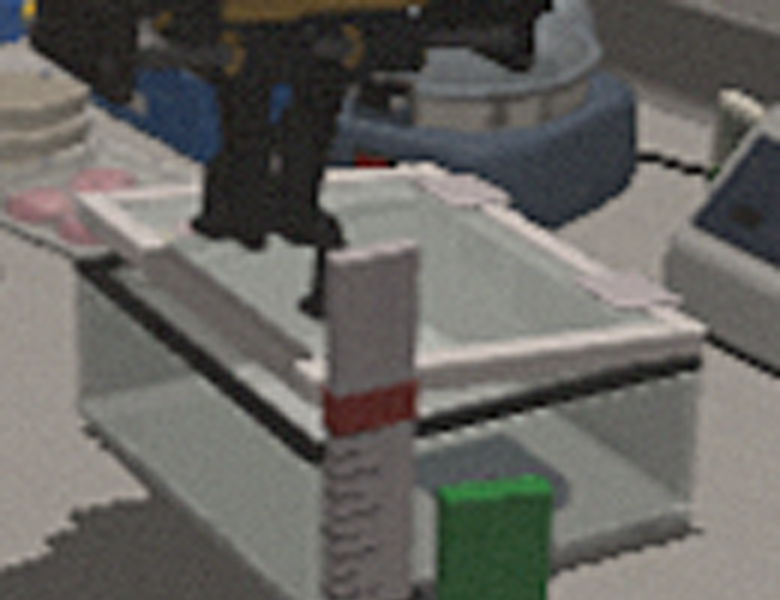

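The lid's front edge sits about level with the red band. The wrist rise of 13.5 mm gives about 0.10 rad, and the front-left lid corner at about (228,192.5) falls between the predictions for 0.05 and 0.10 rad. The gauge is unmoved at (-65, -105) mm. I hold a little longer, then hand in.

Emit:
servo_tool --targets '[[[0, 0, 0], [0, 0, 0]], [[0, 0, 0], [0, 0, 0]], [[0, 0, 0], [0, 0, 0]], [[0, 0, 0], [0, 0, 0]], [[0, 0, 0], [0, 0, 0]], [[0, 0, 0], [0, 0, 0]]]'

```text
time_s: 19.65
position: [0.516, 0.1103, 0.1119]
tcp_rot: [[0.201, 0.975, -0.092], [0.98, -0.2, 0.019], [0.0, -0.094, -0.996]]
force: [5.0, -1.2, -6.2]
opening: 0.125
```

Run:
```python
from rig import order, telemetry
s=telemetry.read_state(); print(s["time_s"],s["position"],s["force"],s["opening"]); print(order.hand_in())
```

```text
19.65 [0.51601437 0.11025468 0.11193905] [ 4.99452385 -1.15964425 -6.21715727] 0.1254140968176644
the job is handed in; nothing more can be done
None
```

I stood the grey gauge flush against the box's right side at the front corner and let go of it. I then gripped the lid handle, eased the lid off its seal (peak about 17 N) and handed in while holding it open, at 19.7 s. The hand-in gave no verdict.

**Gauge:** after the lid was opened, the top view put the blade centre at box x = -65, y = -105.5 mm, so the flat face is at about -100.5 mm. Its angle read 0.9° before the lid was opened and 2.3° after, from a coarse, partly blocked view. Both are inside the 3.4° limit.

**Lid:** the handle rose 13.5 mm, which gives about 0.10 rad. The camera check was looser: the front-left lid corner gave 0.08 to 0.12 rad depending on the reference used. All of these are inside the 0.055 to 0.145 rad range. The grip was steady, with 11 mm opening on the bar and about 6 N of load.

**Bystanders:** I did not measure the well plate, tape roll or pen again at the end; no planned move went near them.

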